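Third hand at the planter-crate jig

TASK

Lift the square setting block out of the planter-crate jig and return it, standing, to its own storage pocket, the one labelled with a square. Then slide the wooden rail end-on, flat on the jig and between the two guide lines, squarely against the sprung panel and press so that the panel's pointer stays between the two marks on its scale, never pushing the panel on to the end of its travel. Keep that push steady for a few seconds and finish while still holding it there, for a colleague to drive the screws; leave the other things alone.

Things in the scene. Friction and masses are not known exactly. Their poses are not given: they have to be found in the camera images.
- jig: Fixed plywood jig; base 180 wide (y), from x -270 to +90 mm, its top 12 mm above the table. Origin: on the table plane, below the middle of the panel's near face at rest. x: push direction, from rail to panel; z up. Dark guide lines along x at y = +-30 mm; the rail's end is centred within 8 mm. Behind the panel, at x 75 to 89, a back block 46 mm high. Place and angle vary
- panel (a joint): Travel (m) of the sprung panel along jig +x: 0 at rest, 0.036 at its end. Upright wooden board 120 wide, 14 thick, top 54 mm above the table, on spring rods that push it back. Push needed: 2 N + 500 N per m of travel. Its steel pointer at jig y = -70 mm moves over a scale on the base whose two raised dark marks stand for 0.012 and 0.024 (8 and 14 N)
- panel_face (a point): Middle of the panel's near face, 26 mm above the table, in the jig's directions (the face looks along -x); it moves with the panel
- rail: Loose light-wood rail 130 long (x) x 45 wide (y) x 28 mm high, about 0.13 kg, lying on the jig's base with some skew, its front end towards the panel and 85 to 125 mm from it. The origin is the centre of its underside
- rail_end (a point): Centre of the rail's front end face (+65 mm along the rail's x, 14 mm above its underside): the end nearer the panel at the start, hence the handy one to press against it
- rail_tail (a point): Centre of the rail's other, identical end face (-65 mm along the rail's x, 14 mm above its underside)
- block: Loose aluminium setting block, 36 x 36 mm and 60 mm tall, about 0.2 kg, standing on the jig's base between rail and panel, its centre about 40 mm in front of the panel, a little skewed. The origin is the centre of its underside, z up
- pocket_square: Fixed wooden storage block on a tray, with a square pocket 42 x 42 mm, 14 deep, sides along x and y. Origin: under the pocket's centre, 6 mm above the table; pocket floor 6, rim 20 mm above the origin. 64 mm wide (x), y from -44 to +78; at y = +61 a white label with a dark square. The three pockets stand 80 mm apart along x in varying order
- pocket_oblong: The like with an empty oblong pocket, 42 (x) x 70 (y) x 14 mm deep, and a dark oblong on its label: not for this block
- pocket_round: The like with a round pocket, 46 mm across and 14 mm deep, and a dark round on its label; the round gauge stands in it
- puck: Bystander: round aluminium gauge, 40 mm across, 26 mm high, standing in the round pocket. Origin: centre of its underside. Leave it alone
- pot: Bystander: black plant pot with greenery, 90 mm wide, 60 mm high (about 105 with the sprigs), beyond the jig. Origin: centre of its underside. Leave it alone
- screwdriver: Bystander: screwdriver lying on the robot's right. Leave it alone
- jar: Bystander: closed jar, 60 mm wide, 70 mm high, standing left of the tray. Origin: centre of its underside. Leave it alone
Not all that is in view belongs to the job. Leave any orange look-alike of the block alone. Leave any purple look-alike of the rail alone.

How it is judged (in metres and radians):
On the way, in this order (a step that is already met when the one before it is completed fails the run):
1. the setting block stands down in its own square pocket, let go (horizontal distance between block and pocket_square below 0.006 m and z of block in the frame of pocket_square below 0.01 m and angle between block's own z axis and vertical below 0.1 rad and contact force between the fingers and block below 0.1 N and linear speed of block below 0.02 m/s), for 0.3 s.
2. the rail is pressed squarely against the panel, pointer between the marks, for 2 s (value of joint panel between 0.012 and 0.024 m and ((x of rail_end in the frame of panel_face above -0.004 m and y of rail_end in the frame of jig between -0.008 and 0.008 m) or (x of rail_tail in the frame of panel_face above -0.004 m and y of rail_tail in the frame of jig between -0.008 and 0.008 m)) and angle between the x axis of rail and the x axis of jig, either way round below 0.09 rad and angle between rail's own z axis and vertical below 0.08 rad and z of rail in the frame of jig below 0.017 m and contact force between rail and jig above 6 N and contact force between any of the fingers, the arm and rail above 1 N and linear speed of rail below 0.015 m/s), for 2 s.
At the end, for the whole second after the job is handed in: Block in the square pocket (within 6 mm of centre, down within 4 mm, upright), let go. Robot still presses the rail: panel in 12 to 24 mm, rail end within 4 mm of the panel and 8 mm of the centre line, square within 0.09 rad, flat, at most 5 mm off the base, at rest, over 6 N (all of step 1 and all of step 2); the arm keeps its last pose, push and grip.
It fails at once if the panel is pushed to the end of its travel (beyond 33 mm) (value of joint panel above 0.033 m).
It fails at once if the pot is moved over 25 mm or tipped (distance of pot from where it was at the start of the episode above 0.025 m or angle between pot's own z axis and vertical above 0.3 rad).
It fails at once if the jar is moved over 25 mm or tipped (distance of jar from where it was at the start of the episode above 0.025 m or angle between jar's own z axis and vertical above 0.3 rad).
It fails at once if the puck is moved over 25 mm or tipped (distance of puck from where it was at the start of the episode above 0.025 m or angle between puck's own z axis and vertical above 0.3 rad).
It fails at once if the screwdriver is moved over 25 mm (distance of screwdriver from where it was at the start of the episode above 0.025 m).
It also fails if it takes over 69 s, if anything falls off the work surface, if the arm or the gripper's body presses on something with over 40 N, if the wrist force passes 120 N, or if a joint passes its speed limit or range.

ROBOT

A 6-joint arm with a two-finger parallel gripper is mounted at the origin on the work surface. World frame = base frame: x ahead of the robot, y to its left, z up, the work surface at z = 0. Lengths are in m, angles in degrees, forces in N, time in s.
With the tool pointing down it reaches from about 0.375 to 0.9 m from the base axis. Payload 3.1 kg.
Tool frame: the origin (TCP) lies between the finger pads; the fingertips stand 19 mm ahead of it and the grasp point (between the pads) is the TCP; z points along the fingers, x is the direction in which the jaws open and shut, and the axes are right-handed (so a half turn about z gives the same grasp; the last joint's range is limited). The gripper opens to 87 mm and grips with 3 to 60 N. Pads are 19 mm wide; open, the fingers measure 117 mm over their backs; the gripper's body (75 mm by 190 mm) begins 51 mm behind the grasp point.
Start: joints at [-84.311, 30.224, 82.088, -0, 67.689, -10.227], TCP at [0.171, -0.601, 0.242] pointing down, gripper open.
Joint ranges: [-176.69, 176.69], [-43.24, 126.21], [12.49, 139.97], [-82, 262], [0, 151.66], [-163.58, 163.58]. Speed limits (degrees/s): [159.86, 159.86, 180, 180, 180, 180].

INTERFACE

Orientations are given as a 3x3 rotation matrix whose columns are the frame's x, y, z axes.
In Python, from rig import read_state, capture, camera_info, hand_in, spot_in, silhouettes gives the robot as it stands.
- The arm moves only by the shell command python3 -m jog 'ROWS'. ROWS is text: rows parted by semicolons, each of 7 numbers parted by spaces: the shift along the tool's x, y, z in m, then the turn, a rotation vector about the tool's x, y, z in degrees, then the opening, from 0 (shut) to 1 (fully open). A call has 1 to 8 rows; each row is the pose to reach, as a shift and turn from the pose commanded when the call began, along the tool's axes at that moment; what a row does not reach only later rows make up. A row lasts 1/8 s, in which the tool goes at most 62.5 mm and 10.7 degrees, less where a joint would pass 70% of its speed; a pose out of reach is approached as far as the arm can. A call with a gripper value outside its range is refused whole. The fingers move at their own pace and stop on an object; the grip force is fixed at half the most. Time passes only in rows, so rows that repeat a pose let the fingers close. It gives the time, the measured TCP pose, the force and the opening at its end, in the units of the state.
- read_state(): the state, without advancing time (a new reading comes with each control period).
- capture(name): name is "scene" or "top" or "wrist"; returns (picture, depth): 420x560x3 uint8, red, green, blue; 420x560 float32, m along the optical axis (not along the pixel's ray), 0 where there is no reading.
- camera_info(name): a dict with "vfov" (degrees; the focal length in pixels is half the picture's height over the tangent of half this angle, whatever the lens; pixels are square), "cx", "cy" (the principal point, pixels), "R" (3x3) and "t" (3): a world point X has camera coordinates R X + t; the wrist camera has in their place "tool_from_camera" (4x4, takes a point from camera to tool coordinates, whose origin is the TCP and whose axes are the tool frame's). Camera axes: x right, y down, z forward; pixel columns grow to the right and rows downward; lengths in m; the calibration is good to about 2 mm. A picture is of the moment at which its call begins: read the wrist's pose just before it. camera_info takes no time and is no camera call.
- hand_in(): hands the job in, once; it reports no verdict.
Trained networks look in the newest picture that a camera, given by its name, has taken for a name from the list of things; names that differ only in an ending like _2 or _b are one class to them, and where a whole thing is asked for, a point or a joint stands for the part that bears it (a point fixed in the world has none). Each returns a list of dicts, best first, with "score" (0 to 1); they miss things now and then, are a little off and sometimes report something else, mostly with a low value. They report only what shows in the picture. A call takes as long as a camera call. They do not tell look-alikes from the thing itself.
- spot_in(label, camera): "centre" ([x, y, z] in m, in world coordinates, good to about 4 mm: the middle of the surface that is visible of it).
- silhouettes(label, camera): "region" (420x560 bool, what is visible of it).
The state is a dict: "time_s": time; "joint_positions": joint angles; "qvel": joint speeds; "tau": joint torques, N m; "position": TCP position; "tcp_rot": TCP orientation; "force": force on the tool from outside, world axes, zero at the start; "moment": the same for the moment, N m; "opening": opening from 0.0 (shut) to 1.0 (fully open).
Only numpy, scipy, OpenCV 4.12 (cv2) and the standard library are available. Lean on these libraries where they do the work, as an engineer would, in place of code of your own. Each camera call takes 0.05 s, during which the arm holds its last target.

## Working session

There is one attempt and no reset: what is moved stays moved. The work goes in short steps, Python scripts to look and compute and a shell command to move; the robot and the scene stay as the last step left them, time stands still between calls to the robot, and variables do not carry over. Pictures are saved under pics/ and viewed, and the job is handed in when it is done.

```bash
ls; mkdir -p pics
python3 - <<'E'
from rig import *
import cv2
s=read_state();print(s)
for n in ("scene","top","wrist"):
    p,d=capture(n);cv2.imwrite(f"pics/a_{n}.png",p[:,:,::-1]);
    import numpy as np; np.savez(f"pics/a_{n}.npz",p=p,d=d)
    print(n,camera_info(n))
E
```

```text
pics
{'time_s': 0.0, 'joint_positions': array([-8.43119199e+01,  3.02792733e+01,  8.21580245e+01,  3.63074605e-04,
        6.76882202e+01, -1.02260999e+01]), 'qvel': array([ 0.08934333,  0.05100555,  0.06121922,  0.04572471, -0.0289612 ,
        0.04885232]), 'tau': array([-8.15218173e-04, -4.40042782e+01, -1.76596177e+01,  6.33046310e-02,
        5.81746758e-02, -1.67866492e-04]), 'position': array([ 0.17134501, -0.60032306,  0.2405592 ]), 'tcp_rot': array([[ 2.74194682e-01, -9.61674182e-01, -2.11292791e-04],
       [-9.61671791e-01, -2.74194480e-01,  2.18049526e-03],
       [-2.15486131e-03, -3.94685888e-04, -9.99997600e-01]]), 'force': array([-0.36537597,  1.16079353, -0.20852295]), 'moment': array([-0.0019775 , -0.00121131,  0.04744025]), 'opening': 1.0023301670845244}
scene {'vfov': 47.05108279912436, 'cx': 276.32906475415376, 'cy': 199.58611243216984, 'R': array([[ 0.34035223,  0.94028999,  0.00388388],
       [ 0.75183039, -0.2696511 , -0.60169706],
       [-0.56472243,  0.20770895, -0.79871495]]), 't': array([-0.21573357, -0.42287858,  1.59452635])}
top {'vfov': 42.293863434222814, 'cx': 274.89495816453814, 'cy': 198.01057950058168, 'R': array([[ 0.04226557, -0.99910562,  0.00125541],
       [-0.97907462, -0.04166847, -0.19918991],
       [ 0.19906407,  0.00718973, -0.9799601 ]]), 't': array([0.00535791, 0.60785744, 1.27103077])}
wrist {'vfov': 66.45230093569387, 'cx': 283.0320774695699, 'cy': 208.13701056502887, 'tool_from_camera': array([[ 9.99999863e-01, -4.54287012e-04,  2.59513686e-04,
        -4.50022117e-04],
       [ 3.62557951e-04,  9.59333010e-01,  2.82276538e-01,
        -7.76612714e-02],
       [-3.77194611e-04, -2.82276405e-01,  9.59333044e-01,
        -1.44667450e-01],
       [ 0.00000000e+00,  0.00000000e+00,  0.00000000e+00,
         1.00000000e+00]])}
```

View pics/a_scene.png

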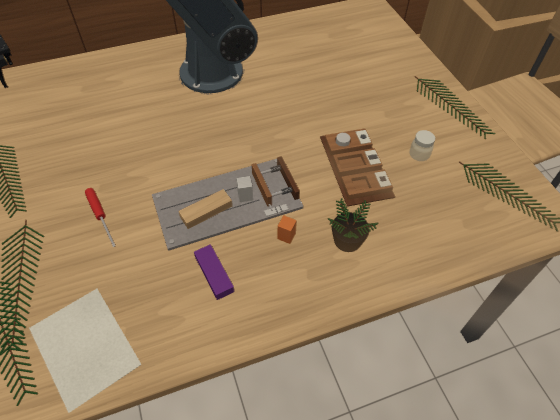

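View pics/a_top.png

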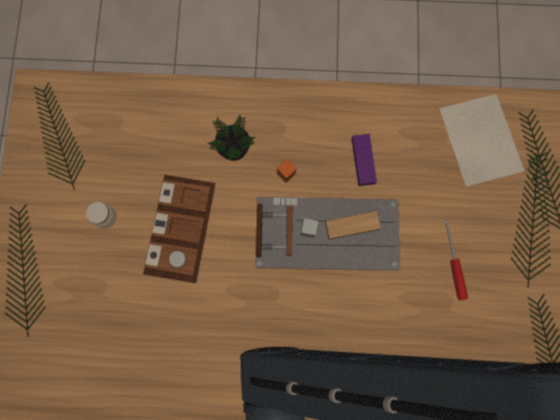

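View pics/a_wrist.png

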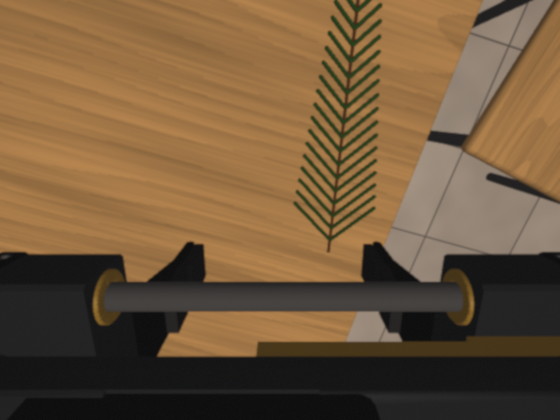

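The top view shows the jig (255–400, 197–270), the block at (310,227), the rail at (353,225) and three pockets at left, with the puck in the lowest one. I'll zoom in on the labels and back-project the points.

```bash
cat > h.py <<'E'
import numpy as np, cv2
from rig import *
def f_of(ci): return 210/np.tan(np.radians(ci['vfov']/2))
def pose(s):
    T=np.eye(4);T[:3,:3]=np.array(s['tcp_rot']);T[:3,3]=s['position'];return T
def camT(name,s=None):
    ci=camera_info(name)
    if name=='wrist': return ci,pose(s)@ci['tool_from_camera']
    T=np.eye(4);T[:3,:3]=ci['R'].T;T[:3,3]=-ci['R'].T@ci['t'];return ci,T
def cloud(d,name,s=None):
    ci,T=camT(name,s);f=f_of(ci)
    v,u=np.mgrid[0:420,0:560]
    P=np.stack([(u-ci['cx'])/f*d,(v-ci['cy'])/f*d,d],-1)
    return P@T[:3,:3].T+T[:3,3]
def onplane(u,v,z,name,s=None):
    ci,T=camT(name,s);f=f_of(ci)
    r=T[:3,:3]@np.array([(u-ci['cx'])/f,(v-ci['cy'])/f,1]);o=T[:3,3]
    return o+r*(z-o[2])/r[2]
def proj(X,name,s=None):
    ci,T=camT(name,s);f=f_of(ci)
    c=T[:3,:3].T@(np.asarray(X)-T[:3,3]);return np.array([ci['cx']+f*c[0]/c[2],ci['cy']+f*c[1]/c[2]])
E
python3 - <<'E'
from h import *
z=np.load('pics/a_top.npz');p,d=z['p'],z['d'];C=cloud(d,'top')
for n,(u,v) in dict(block=(310,227),rail=(353,225),railL=(332,231),railR=(376,219),panel=(290,230),jig=(350,260),p1=(195,197),p2=(190,228),puck=(177,259),lab1=(167,193),lab2=(160,224),orange=(286,170),purple=(364,160),table=(220,300)).items(): print(n,C[v,u].round(4))
q=cv2.resize(p[170:285,140:260],None,fx=5,fy=5,interpolation=3)
q2=cv2.resize(p[185:285,245:410],None,fx=4.8,fy=4.8,interpolation=3)
cv2.imwrite('pics/b1.png',q[:,:,::-1]);cv2.imwrite('pics/b2.png',q2[:,:,::-1])
z=np.load('pics/a_scene.npz');q=cv2.resize(z['p'][120:210,315:400],None,fx=6,fy=6,interpolation=3);cv2.imwrite('pics/b3.png',q[:,:,::-1])
E
```

```text
block [ 0.5372 -0.0564  0.0728]
rail [ 0.5515 -0.1642  0.0408]
railL [ 0.5348 -0.113   0.0383]
railR [ 0.5689 -0.2208  0.0409]
panel [ 0.5306 -0.009   0.0537]
jig [ 0.4671 -0.161   0.0189]
p1 [0.6101 0.2342 0.0165]
p2 [0.5311 0.2419 0.0111]
puck [0.4497 0.2634 0.0391]
lab1 [0.6152 0.3037 0.0275]
lab2 [0.5358 0.3147 0.0272]
orange [0.6789 0.0066 0.0616]
purple [ 0.7225 -0.1918  0.0276]
table [0.3565 0.1561 0.0023]
```

View pics/b1.png

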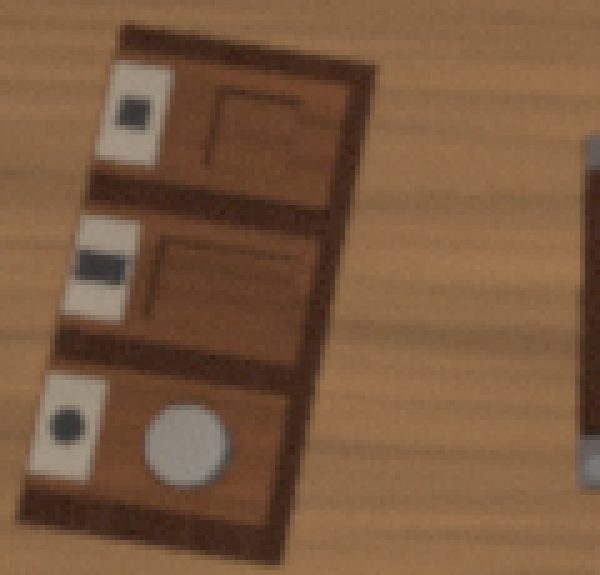

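View pics/b2.png

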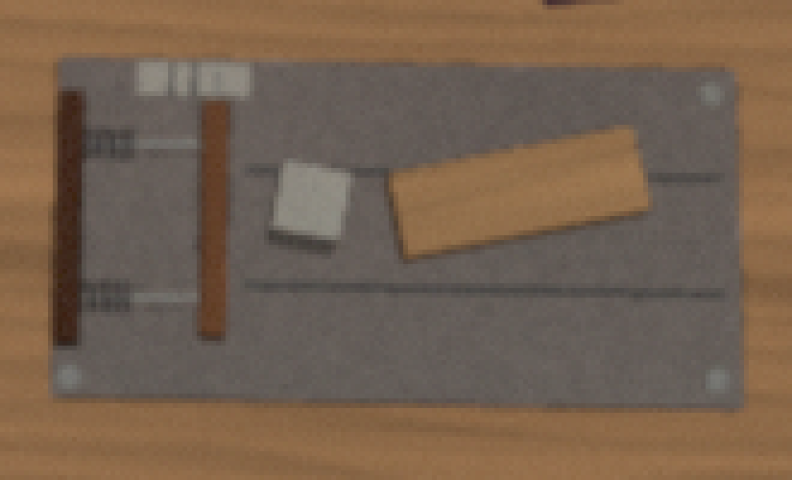

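View pics/b3.png

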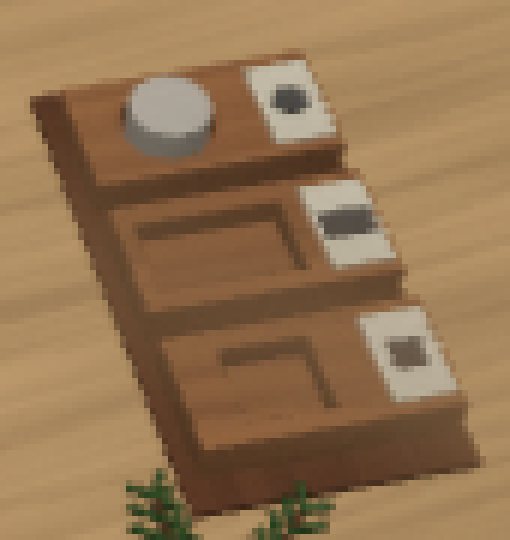

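Labels: square is the top pocket (label at top-view (167,192)), oblong the middle one, round the lowest, with the puck in it. Next I'll get poses from the top view by colour segmentation and rectangle fits.

Run:
```python
from h import *
s=capture('top')
reg={}
for n in ('block','rail','jig','panel','pocket_square','pot','jar','puck','rail_end'):
    try:
        for r in silhouettes(n,'top')[:3]:
            m=r['region'];reg.setdefault(n,m); v,u=np.nonzero(m);print('sil',n,round(r['score'],2),m.sum(),u.mean().round(1),v.mean().round(1))
        for r in spot_in(n,'top')[:3]: print('spot',n,round(r['score'],2),np.round(r['centre'],4))
    except Exception as e: print(n,e)
np.savez('pics/reg.npz',**reg)
def rect(m,z):
    c=max(cv2.findContours(m.astype(np.uint8),0,1)[0],key=len)[:,0,:]
    W=np.array([onplane(u,v,z,'top')[:2] for u,v in c])
    r=cv2.minAreaRect((W*1000).astype(np.float32));return r
for n,z in (('block',.072),('rail',.04),('jig',.012),('pocket_square',.026)):
    if n in reg: print(n,rect(reg[n],z))
# guide lines by eye px from b2 (4.8x, offset 245,185)
for a,b in (((250,287),(722,295)),((252,170),(720,181))):
    A=onplane(245+a[0]/4.8,185+a[1]/4.8,.012,'top');B=onplane(245+b[0]/4.8,185+b[1]/4.8,.012,'top');print(A,B,np.degrees(np.arctan2(*(A-B)[[1,0]])))
print(read_state()['time_s'])
```

```text
sil block 0.61 265 308.5 228.3
sil block 0.6 284 285.5 170.5
sil block 0.46 589 100.9 215.2
spot block 0.56 [0.6761 0.0074 0.0586]
spot block 0.51 [ 0.5319 -0.0493  0.0712]
spot block 0.3 [0.4518 0.2647 0.0383]
sil rail 0.95 1030 363.1 159.7
sil rail 0.62 944 352.3 225.7
spot rail 0.97 [ 0.5527 -0.163   0.0373]
spot rail 0.75 [ 0.7261 -0.1903  0.0239]
sil jig 0.83 9049 324.4 234.8
sil jig 0.66 310 288.7 227.6
spot jig 0.85 [ 0.5216 -0.082   0.0152]
sil panel 0.52 275 288.2 232.4
spot panel 0.73 [ 0.5309 -0.003   0.0527]
spot panel 0.47 [0.7453 0.1479 0.0729]
sil pocket_square 0.71 1317 183.4 196.3
sil pocket_square 0.28 8916 324.6 234.9
spot pocket_square 0.83 [0.608  0.2637 0.0283]
sil pot 0.64 1303 231.2 139.9
spot pot 0.88 [0.7437 0.1457 0.0718]
sil jar 0.92 633 100.8 215.2
sil jar 0.57 1008 351.7 225.5
spot jar 0.81 [0.5486 0.458  0.0705]
sil puck 0.49 212 177.2 259.5
spot puck 0.57 [0.449  0.2654 0.0393]
sil rail_end 0.88 1048 352.3 225.8
sil rail_end 0.79 948 363.0 160.4
sil rail_end 0.67 1333 183.2 196.3
spot rail_end 0.96 [ 0.5491 -0.158   0.0444]
spot rail_end 0.7 [ 0.7218 -0.185   0.0231]
block ((534.0686645507812, -52.98377227783203), (36.73297119140625, 42.954627990722656), 81.03231048583984)
rail ((720.6558837890625, -187.49395751953125), (135.7667236328125, 52.99462127685547), 8.91174030303955)
jig ((532.086669921875, -102.14434814453125), (183.609619140625, 363.9526672363281), 1.8403089046478271)
pocket_square ((609.095458984375, 261.54156494140625), (127.23091125488281, 69.12230682373047), 82.32855987548828)
[ 0.50007244 -0.0290433   0.012     ] [ 0.50632619 -0.27496077  0.012     ] 91.45673199830621
[ 0.56181098 -0.02798768  0.012     ] [ 0.5664113  -0.27402564  0.012     ] 91.07117017248785
1.1
```

Poses so far (m): block (0.534,−0.053), jig x axis at about 91.5°, square pocket centre at about (0.607,0.245). I'll move the wrist camera over the jig for a closer look.

```bash
python3 -m jog '-0.035 -0.048 -0.07 0 0 -7.4 1;-0.070 -0.096 -0.07 0 0 -14.8 1;-0.106 -0.144 -0.07 0 0 -22.2 1;-0.141 -0.192 -0.07 0 0 -29.6 1;-0.176 -0.240 -0.07 0 0 -37 1;-0.211 -0.287 -0.07 0 0 -44.4 1;-0.246 -0.335 -0.07 0 0 -51.8 1;-0.282 -0.383 -0.07 0 0 -59.2 1'
python3 - <<'E'
from h import *
s=read_state();R=s['tcp_rot'];T=np.array([.535,-.13,.31]);print(R.T@(T-s['position']),np.degrees(np.arctan2(R[1,0],R[0,0])),R.round(3))
E
```

```text
time_s: 2.1
position: [0.4634, -0.2234, 0.3119]
tcp_rot: [[0.967, -0.253, 0.001], [-0.253, -0.967, -0.001], [0.001, 0.0, -1.0]]
force: [0.1, 0.1, 0.0]
opening: 0.996
[ 0.04564891 -0.10846718  0.00186985] -14.65369709497255 [[ 0.967 -0.253  0.001]
 [-0.253 -0.967 -0.001]
 [ 0.001  0.    -1.   ]]
```

```bash
python3 -m jog '0.015 -0.037 0 0 0 -5 1;0.03 -0.074 0 0 0 -10 1;0.046 -0.108 0 0 0 -14 1;0.046 -0.108 0 0 0 -14 1;0.046 -0.108 0 0 0 -14 1'
python3 - <<'E'
from h import *
s=read_state();p,d=capture('wrist');cv2.imwrite('pics/c1.png',p[:,:,::-1]);np.savez('pics/c1.npz',p=p,d=d,s=s)
E
```

```text
time_s: 2.72
position: [0.5341, -0.1326, 0.3115]
tcp_rot: [[1.0, -0.015, -0.001], [-0.015, -1.0, -0.0], [-0.001, 0.0, -1.0]]
force: [-0.4, -0.2, 0.2]
opening: 1.001
```

View pics/c1.png

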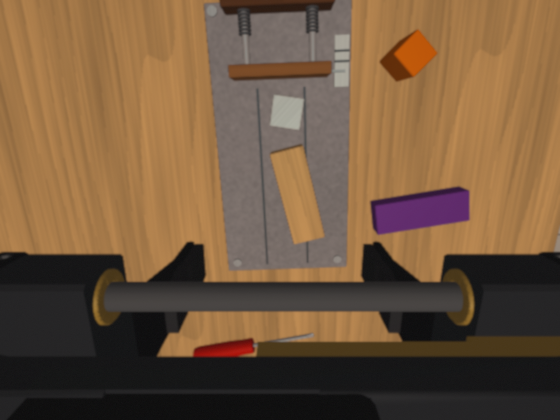

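The wrist view shows the whole jig: block top at (287,112), rail at (297,194), panel at (280,70), guide lines at u≈260 and 306. I'll fit the top faces using depth.

Run:
```python
from h import *
z=np.load('pics/c1.npz',allow_pickle=True);p,d,s=z['p'],z['d'],z['s'].item();C=cloud(d,'wrist',s)
J=C[150:250,225:255].reshape(-1,3);print('jig z',np.median(J[:,2]),'table',np.median(C[100:200,100:180,2]))
def fit(name,u0,u1,v0,v1,zl,zh):
    m=np.zeros((420,560),np.uint8);w=C[v0:v1,u0:u1,2];m[v0:v1,u0:u1]=((w>zl)&(w<zh))
    m=cv2.medianBlur(m,3)
    c=max(cv2.findContours(m,0,1)[0],key=cv2.contourArea)[:,0,:]
    zz=np.median(C[...,2][m>0])
    W=np.array([onplane(u,v,zz,'wrist',s)[:2] for u,v in c])
    r=cv2.minAreaRect((W*1000).astype(np.float32));print(name,'z',zz.round(4),np.round(r[0],1),np.round(r[1],1),round(r[2],2))
fit('block',262,312,85,140,.058,.09)
fit('rail',262,330,138,250,.031,.05)
fit('panel',222,336,55,85,.047,.07)
# guide lines: darkest column per row
g=p.astype(int).sum(2)
for u0,u1,rows in ((252,272,range(95,250)),(300,311,list(range(95,140))+list(range(195,225)))):
    pts=[]
    for v in rows:
        if u0==300 and v>150: a,b=302,309
        else:a,b=u0,u1
        row=g[v,a:b];k=row.argmin();w=np.clip(np.median(row)-row-15,0,None)
        if w.sum()>20: pts.append(onplane(a+(w*np.arange(b-a)).sum()/w.sum(),v,.012,'wrist',s)[:2])
    pts=np.array(pts,np.float32);l=cv2.fitLine(pts,cv2.DIST_HUBER,0,.001,.001).ravel();l*=np.sign(l[1]) if False else 1
    sgn=np.sign(l[1]);print('line',len(pts),np.degrees(np.arctan2(l[1]*sgn,l[0]*sgn)),'x at y=-.1:',l[2]+(-.1-l[3])*l[0]/l[1],'x at y=0',l[2]+(0-l[3])*l[0]/l[1])
```

```text
jig z 0.013673770117317074 table 0.0016422393968877902
block z 0.0735 [539.5 -53.1] [35.7 35.8] 81.06
rail z 0.0416 [ 553.8 -161.1] [ 44.8 130.3] 13.7
panel z 0.0554 [532.2  -5.5] [118.4  14.7] 1.28
line 155 91.28427 x at y=-.1: 0.5033185 x at y=0 0.50107664
line 45 90.59266 x at y=-.1: 0.56424594 x at y=0 0.5632115
```

```bash
python3 -m jog '0.004 -0.04 0.04 0 0 4 1;0.004 -0.08 0.09 0 0 8.1 1;0.004 -0.08 0.14 0 0 8.1 1;0.004 -0.08 0.18 0 0 8.1 1;0.004 -0.08 0.18 0 0 8.1 1;0.004 -0.08 0.18 0 0 8.1 1'
cat > g.py <<'E'
from h import *
import sys
a=list(map(float,sys.argv[1:]))  # x y z yaw
s=read_state();R=s['tcp_rot'];yaw=np.degrees(np.arctan2(R[1,0],R[0,0]))
print('t',s['time_s'],'pos',s['position'].round(4),'yaw',yaw.round(2),'F',s['force'].round(2))
print('tool shift',(R.T@(np.array(a[:3])-s['position'])).round(4),'rz',round(yaw-a[3],2))
E
python3 g.py .5395 -.0531 .055 -8.94
```

```text
time_s: 3.52
position: [0.5406, -0.0536, 0.1328]
tcp_rot: [[0.988, -0.158, 0.002], [-0.158, -0.988, -0.001], [0.002, 0.0, -1.0]]
force: [0.7, 0.2, -0.2]
opening: 0.995
t 3.525 pos [ 0.5406 -0.0536  0.1328] yaw -9.07 F [ 0.68  0.24 -0.24]
tool shift [-0.0013 -0.0004  0.0778] rz -0.13
```

```bash
python3 -m jog '-0.001 0 0.04 0 0 0 1;-0.001 0 0.078 0 0 0 1;-0.001 0 0.078 0 0 0 1;-0.001 0 0.078 0 0 0 0;-0.001 0 0.078 0 0 0 0;-0.001 0 0.078 0 0 0 0;-0.001 0 0.078 0 0 0 0;-0.001 0 0.078 0 0 0 0'; python3 g.py .5395 -.0531 .055 -8.94
```

```text
time_s: 4.53
position: [0.5388, -0.0523, 0.0538]
tcp_rot: [[0.988, -0.156, 0.0], [-0.156, -0.988, -0.0], [0.0, 0.0, -1.0]]
force: [-0.7, 0.6, -0.1]
opening: 0.517
t 4.525 pos [ 0.5388 -0.0523  0.0538] yaw -8.98 F [-0.73  0.55 -0.08]
tool shift [ 0.0008  0.0007 -0.0012] rz -0.04
```

```bash
python3 -m jog '0 0 0 0 0 0 0;0 0 0 0 0 0 0;0 0 0 0 0 0 0;0 0 0 0 0 0 0;0 0 -0.03 0 0 0 0;0 0 -0.07 0 0 0 0;0 0 -0.12 0 0 0 0;0 0 -0.12 0 0 0 0'; python3 g.py .607 .20 .22 -7.7
```

```text
time_s: 5.52
position: [0.5409, -0.0529, 0.1767]
tcp_rot: [[0.988, -0.156, 0.007], [-0.156, -0.988, -0.002], [0.008, 0.001, -1.0]]
force: [0.4, 0.5, -4.0]
opening: 0.414
t 5.525 pos [ 0.5409 -0.0529  0.1767] yaw -8.98 F [ 0.43  0.49 -3.96]
tool shift [ 0.0262 -0.2601 -0.0434] rz -1.28
```

```bash
python3 -m jog '0.004 -0.04 -0.02 0 0 -0.3 0;0.009 -0.09 -0.043 0 0 -0.6 0;0.015 -0.14 -0.043 0 0 -1 0;0.021 -0.19 -0.043 0 0 -1.3 0;0.026 -0.235 -0.043 0 0 -1.3 0;0.030 -0.235 -0.043 0 0 -1.3 0;0.030 -0.235 -0.043 0 0 -1.3 0'
python3 - <<'E'
from h import *
s=read_state();p,d=capture('wrist');cv2.imwrite('pics/d1.png',p[:,:,::-1]);np.savez('pics/d1.npz',p=p,d=d,s=s)
E
python3 g.py .607 .245 .22 -7.7
```

```text
time_s: 6.4
position: [0.6039, 0.1747, 0.2144]
tcp_rot: [[0.991, -0.133, -0.004], [-0.133, -0.991, -0.001], [-0.004, 0.002, -1.0]]
force: [0.9, -1.5, -2.8]
opening: 0.412
t 6.45 pos [0.6039 0.1742 0.2148] yaw -7.71 F [-0.55  0.02 -2.68]
tool shift [-0.0065 -0.0706 -0.0053] rz -0.01
```

View pics/d1.png

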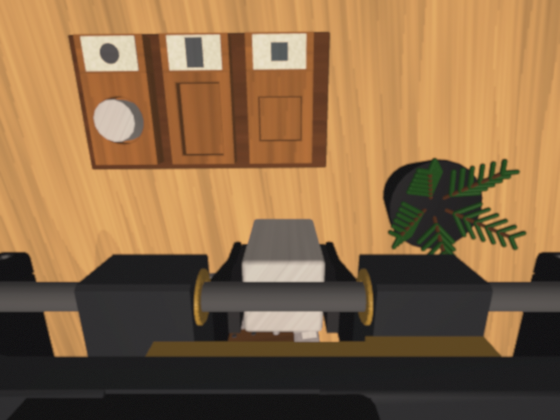

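The square pocket (label at (280,51)) shows at about (259–302, 97–140), with the held block below it. I'll measure it by depth, and check the block's position in the grip.

Run:
```python
from h import *
z=np.load('pics/d1.npz',allow_pickle=True);p,d,s=z['p'],z['d'],z['s'].item();C=cloud(d,'wrist',s)
Z=C[...,2]
print('floor',np.median(Z[110:130,270:292]),'rim',np.median(Z[78:92,256:304]),'table',np.median(Z[20:60,400:500]))
zf=np.median(Z[110:130,270:292]);zr=np.median(Z[78:92,256:304]);mid=(zf+zr)/2
m=np.zeros((420,560),np.uint8);m[85:152,250:312]=Z[85:152,250:312]<mid
m=cv2.medianBlur(m,3);v,u=np.nonzero(m);print(u.min(),u.max(),v.min(),v.max(),m.sum())
for zz in (zf,zr):
  c=max(cv2.findContours(m,0,1)[0],key=cv2.contourArea)[:,0,:]
  W=np.array([onplane(a,b,zz,'wrist',s)[:2] for a,b in c]);print('pocket@',zz.round(4),[np.round(x,2) for x in cv2.minAreaRect((W*1000).astype(np.float32))])
# whole storage rim rect
m=np.zeros((420,560),np.uint8);m[25:165,246:318]=(Z[25:165,246:318]>zr-.006)&(Z[25:165,246:318]<zr+.008);m=cv2.medianBlur(m,3)
c=max(cv2.findContours(m,0,1)[0],key=cv2.contourArea)[:,0,:]
W=np.array([onplane(a,b,zr,'wrist',s)[:2] for a,b in c]);print('body',[np.round(x,2) for x in cv2.minAreaRect((W*1000).astype(np.float32))])
# held block bottom-far edge in tool coords
T=pose(s)
for u,v in ((265,235),(285,235),(305,235),(285,250),(262,300),(285,300),(310,300)):
  X=np.linalg.inv(T)@np.r_[C[v,u],1];print((u,v),X[:3].round(4),'world z',C[v,u,2].round(4))
q=cv2.resize(p[25:175,235:335],None,fx=4,fy=4,interpolation=3);cv2.imwrite('pics/d2.png',q[:,:,::-1])
q=cv2.resize(p[210:345,225:345],None,fx=4,fy=4,interpolation=3);cv2.imwrite('pics/d3.png',q[:,:,::-1])
```

```text
floor 0.013629107524418704 rim 0.02762184429186415 table 0.0016224148531007732
260 301 97 140 1769
pocket@ 0.0136 [array([610.08, 246.98]), array([42.99, 42.73]), np.float64(82.32)]
pocket@ 0.0276 [array([610.27, 247.19]), array([41.25, 41.  ]), np.float64(82.32)]
body [array([612.21, 264.07]), array([121.92,  63.99]), np.float64(82.91)]
(265, 235) [-0.0095 -0.0172  0.0119] world z 0.2025
(285, 235) [ 0.001  -0.0178  0.0105] world z 0.2038
(305, 235) [ 0.0114 -0.0174  0.0114] world z 0.2029
(285, 250) [ 0.0008 -0.018  -0.0089] world z 0.2233
(262, 300) [-0.0057 -0.0303 -0.0695] world z 0.2838
(285, 300) [ 0.0005 -0.031  -0.0706] world z 0.285
(310, 300) [ 0.0071 -0.0305 -0.0699] world z 0.2842
```

View pics/d2.png

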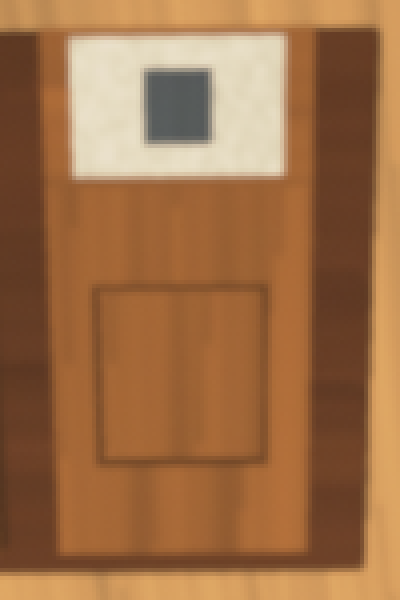

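View pics/d3.png

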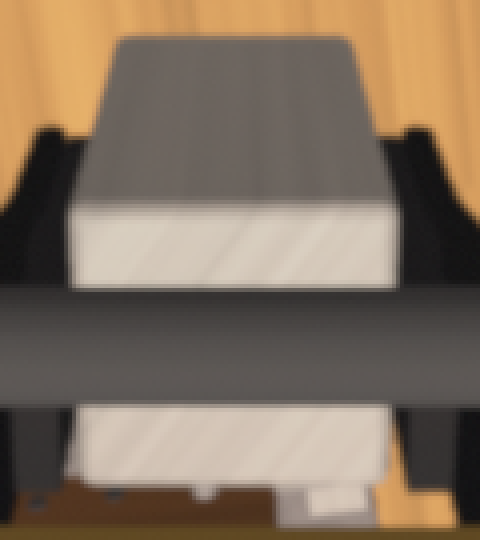

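Pocket centre is (0.6102,0.2471), yaw −7.7°, and the body check agrees. The block sits centred in the grip. Next I'll go above the pocket and settle.

```bash
python3 g.py .6102 .2471 .10 -7.68; python3 -m jog '-0.002 -0.03 0.03 0 0 0 0;-0.003 -0.0727 0.07 0 0 0 0;-0.003 -0.0727 0.11 0 0 0 0;-0.003 -0.0727 0.115 0 0 0 0;-0.003 -0.0727 0.115 0 0 0 0;-0.003 -0.0727 0.115 0 0 0 0';python3 g.py .6102 .2471 .055 -7.68
```

```text
t 6.45 pos [0.6039 0.1742 0.2148] yaw -7.71 F [-0.55  0.02 -2.68]
tool shift [-0.0032 -0.0733  0.1147] rz -0.03
time_s: 7.2
position: [0.6134, 0.2469, 0.1037]
tcp_rot: [[0.991, -0.135, 0.004], [-0.135, -0.991, 0.001], [0.004, -0.001, -1.0]]
force: [0.7, 0.2, -1.8]
opening: 0.407
t 7.2 pos [0.6134 0.2469 0.1037] yaw -7.76 F [ 0.7   0.21 -1.75]
tool shift [-0.0034  0.0003  0.0487] rz -0.08
```

```bash
for i in 1 2; do python3 -m jog '0 0 0 0 0 0 0;0 0 0 0 0 0 0';python3 g.py .6102 .2471 .055 -7.68; done
```

```text
time_s: 7.45
position: [0.6123, 0.2475, 0.1027]
tcp_rot: [[0.991, -0.134, 0.002], [-0.134, -0.991, 0.0], [0.002, -0.001, -1.0]]
force: [-0.1, -0.2, -3.0]
opening: 0.414
t 7.45 pos [0.6123 0.2475 0.1027] yaw -7.7 F [-0.13 -0.19 -3.02]
tool shift [-0.0021  0.0007  0.0477] rz -0.02
time_s: 7.7
position: [0.6118, 0.2476, 0.1017]
tcp_rot: [[0.991, -0.134, 0.0], [-0.134, -0.991, 0.0], [0.0, -0.0, -1.0]]
force: [0.3, 0.6, -2.1]
opening: 0.413
t 7.7 pos [0.6118 0.2476 0.1017] yaw -7.68 F [ 0.34  0.56 -2.09]
tool shift [-0.0015  0.0007  0.0467] rz -0.0
```

```bash
python3 -m jog '-0.001 0.0005 0.015 0 0 0 0;-0.001 0.0005 0.028 0 0 0 0;-0.001 0.0005 0.028 0 0 0 0;-0.001 0.0005 0.028 0 0 0 0;-0.001 0.0005 0.028 0 0 0 0;-0.001 0.0005 0.028 0 0 0 0;-0.001 0.0005 0.028 0 0 0 0';for i in 1 2; do python3 g.py .6102 .2471 .055 -7.68; python3 -m jog '0 0 0 0 0 0 0;0 0 0 0 0 0 0'|head -2; done;python3 g.py .6102 .2471 .055 -7.68
```

```text
time_s: 8.57
position: [0.6109, 0.2472, 0.0739]
tcp_rot: [[0.991, -0.134, 0.001], [-0.134, -0.991, 0.0], [0.001, -0.0, -1.0]]
force: [-0.1, -0.3, -1.9]
opening: 0.413
t 8.575 pos [0.6109 0.2472 0.0739] yaw -7.68 F [-0.15 -0.25 -1.89]
tool shift [-0.0007  0.0002  0.0189] rz -0.0
time_s: 8.82
position: [0.6107, 0.2472, 0.0736]
t 8.825 pos [0.6107 0.2472 0.0736] yaw -7.68 F [ 0.37 -0.39 -3.16]
tool shift [-0.0005  0.0002  0.0186] rz -0.0
time_s: 9.07
position: [0.6107, 0.2472, 0.0735]
t 9.075 pos [0.6107 0.2472 0.0735] yaw -7.68 F [ 1.11 -0.09 -2.87]
tool shift [-0.0005  0.0002  0.0185] rz -0.0
```

```bash
python3 -m jog '-0.0005 0 0.006 0 0 0 0;-0.0005 0 0.012 0 0 0 0;-0.0005 0 0.018 0 0 0 0;-0.0005 0 0.019 0 0 0 0;-0.0005 0 0.019 0 0 0 0;-0.0005 0 0.019 0 0 0 0;-0.0005 0 0.019 0 0 0 0;-0.0005 0 0.019 0 0 0 0';python3 g.py .6102 .2471 .054 -7.68
```

```text
time_s: 10.07
position: [0.6103, 0.2473, 0.0548]
tcp_rot: [[0.991, -0.134, 0.0], [-0.134, -0.991, 0.0], [0.0, -0.0, -1.0]]
force: [0.4, -0.2, -1.7]
opening: 0.411
t 10.075 pos [0.6103 0.2473 0.0548] yaw -7.68 F [ 0.44 -0.19 -1.74]
tool shift [-0.0001  0.0002  0.0008] rz -0.0
```

```bash
python3 -m jog '0 0 0.001 0 0 0 0;0 0 0.001 0 0 0 0;0 0 0.001 0 0 0 0.8;0 0 0.001 0 0 0 0.8;0 0 0.001 0 0 0 0.8;0 0 0.001 0 0 0 0.8;0 0 0.001 0 0 0 0.8';python3 g.py .6102 .2471 .20 -7.68;python3 -m jog '0 0 -0.03 0 0 0 0.8;0 0 -0.07 0 0 0 1;0 0 -0.12 0 0 0 1;0 0 -0.16 0 0 0 1;0 0.04 -0.16 0 0 0 1;0 0.07 -0.16 0 0 0 1;0 0.07 -0.16 0 0 0 1;0 0.07 -0.16 0 0 0 1'
python3 - <<'E'
from h import *
s=read_state();p,d=capture('wrist');cv2.imwrite('pics/e1.png',p[:,:,::-1]);np.savez('pics/e1.npz',p=p,d=d,s=s)
p,d=capture('top');cv2.imwrite('pics/e2.png',cv2.resize(p[120:290,130:410],None,fx=2.8,fy=2.8)[:,:,::-1])
E
python3 g.py .607 .245 .22 -7.7
```

```text
time_s: 10.95
position: [0.6103, 0.2473, 0.0536]
tcp_rot: [[0.991, -0.134, 0.0], [-0.134, -0.991, 0.0], [0.0, -0.0, -1.0]]
force: [0.3, 0.7, -0.8]
opening: 0.788
t 10.95 pos [0.6103 0.2473 0.0536] yaw -7.68 F [ 0.31  0.74 -0.78]
tool shift [-0.      0.0002 -0.1464] rz -0.0
time_s: 11.95
position: [0.601, 0.1784, 0.2136]
tcp_rot: [[0.991, -0.134, 0.0], [-0.134, -0.991, 0.001], [0.0, -0.001, -1.0]]
force: [0.7, -0.1, 0.1]
opening: 1.004
t 12.05 pos [0.601  0.1789 0.2134] yaw -7.63 F [-0.14 -0.07  0.12]
tool shift [-0.0028 -0.0664 -0.0065] rz 0.07
```

View pics/e1.png

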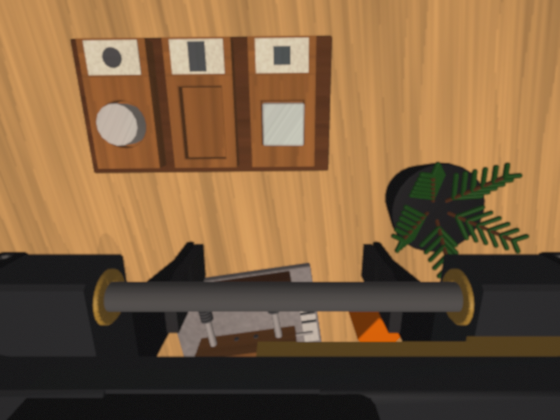

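View pics/e2.png

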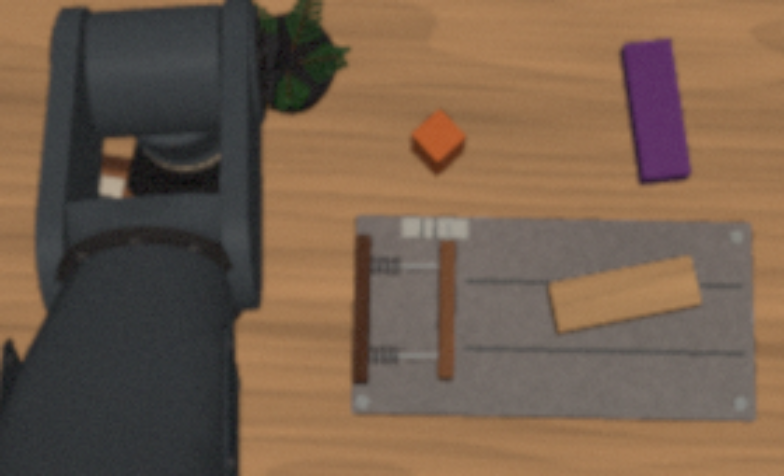

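```bash
python3 - <<'E'
from h import *
z=np.load('pics/e1.npz',allow_pickle=True);p,d,s=z['p'],z['d'],z['s'].item();C=cloud(d,'wrist',s);Z=C[...,2]
m=np.zeros((420,560),np.uint8);m[90:160,250:320]=Z[90:160,250:320]>.06;m=cv2.medianBlur(m,3)
zt=np.median(Z[m>0]);c=max(cv2.findContours(m,0,1)[0],key=cv2.contourArea)[:,0,:]
W=np.array([onplane(a,b,zt,'wrist',s)[:2] for a,b in c]);print('block top z',zt,Z[m>0].std(),[np.round(x,1) for x in cv2.minAreaRect((W*1000).astype(np.float32))])
E
python3 g.py .5538 -.1611 .10 13.7
```

```text
block top z 0.07350078424326956 0.019017771527706607 [array([610.7, 247. ]), array([34.9, 35.7]), np.float64(82.3)]
t 12.05 pos [0.601  0.1789 0.2134] yaw -7.63 F [-0.14 -0.07  0.12]
tool shift [-0.0016  0.3433  0.1133] rz -21.33
```

The block is seated: its top is at 0.0735, the same as on the 12 mm jig base (0.006+0.006 = 12 mm pocket floor), centred within 1 mm and upright. On to the rail.

```bash
python3 -m jog '0 0.045 0 0 0 -3 1;0 0.095 0 0 0 -6 1;0 0.145 0 0 0 -9 1;0 0.195 0 0 0 -12 1;0 0.245 0.02 0 0 -15 1;-0.001 0.295 0.04 0 0 -18 1;-0.002 0.343 0.07 0 0 -21.3 1;-0.002 0.343 0.09 0 0 -21.3 1';python3 -m jog '0 0 0 0 0 0 1;0 0 0 0 0 0 1;0 0 0 0 0 0 1'; python3 g.py .5538 -.1611 .033 13.7
```

```text
time_s: 13.05
position: [0.5534, -0.1647, 0.1223]
tcp_rot: [[0.973, 0.232, 0.001], [0.232, -0.973, -0.001], [0.0, 0.001, -1.0]]
force: [0.0, 1.1, 0.2]
opening: 1.001
time_s: 13.42
position: [0.554, -0.1611, 0.1247]
tcp_rot: [[0.971, 0.237, 0.002], [0.237, -0.971, -0.001], [0.002, 0.001, -1.0]]
force: [-0.4, 0.3, 0.9]
opening: 1.004
t 13.425 pos [ 0.554  -0.1611  0.1247] yaw 13.71 F [-0.44  0.29  0.94]
tool shift [-0.0003 -0.0002  0.0917] rz 0.01
```

```bash
python3 -m jog '0 0 0.04 0 0 0 1;0 0 0.075 0 0 0 1;0 0 0.09 0 0 0 1;0 0 0.09 0 0 0 1;0 0 0.09 0 0 0 1;0 0 0.09 0 0 0 1;0 0 0.09 0 0 0 1'; python3 g.py .5538 -.1611 .034 13.7
```

```text
time_s: 14.3
position: [0.5534, -0.162, 0.0344]
tcp_rot: [[0.972, 0.235, 0.001], [0.235, -0.972, -0.001], [0.001, 0.001, -1.0]]
force: [-0.2, -0.1, 0.1]
opening: 0.999
t 14.3 pos [ 0.5534 -0.162   0.0344] yaw 13.61 F [-0.21 -0.08  0.1 ]
tool shift [ 0.0006 -0.0008  0.0004] rz -0.09
```

```bash
python3 -m jog '0 0 0 0 0 0 0;0 0 0 0 0 0 0;0 0 0 0 0 0 0;0 0 0 0 0 0 0;0 0 0 0 0 0 0;0 0 0 0 0 0 0;0 0 0 0 0 0 0;0 0 0 0 0 0 0'; python3 g.py .5338 -.1 .034 1.28
```

```text
time_s: 15.3
position: [0.553, -0.1617, 0.0335]
tcp_rot: [[0.972, 0.235, -0.0], [0.235, -0.972, 0.0], [-0.0, -0.0, -1.0]]
force: [0.3, 0.4, 0.2]
opening: 0.513
t 15.3 pos [ 0.553  -0.1617  0.0335] yaw 13.62 F [0.25 0.42 0.18]
tool shift [-0.0042 -0.0645 -0.0005] rz 12.34
```

```bash
python3 -m jog '-0.001 -0.01 0 0 0 2.5 0;-0.003 -0.02 0 0 0 5 0;-0.004 -0.03 0 0 0 7.5 0;-0.005 -0.04 0 0 0 10 0;-0.006 -0.05 0 0 0 12.3 0;-0.006 -0.055 0 0 0 12.3 0;-0.006 -0.055 0 0 0 12.3 0;-0.006 -0.055 0 0 0 12.3 0'
python3 - <<'E'
from h import *
s=read_state();p,d=capture('wrist');cv2.imwrite('pics/f1.png',p[:,:,::-1]);np.savez('pics/f1.npz',p=p,d=d,s=s)
p,d=capture('top');cv2.imwrite('pics/f2.png',cv2.resize(p[180:290,245:410],None,fx=4.8,fy=4.8)[:,:,::-1])
p,d=capture('scene');cv2.imwrite('pics/f3.png',cv2.resize(p[150:260,140:320],None,fx=4.4,fy=4.4)[:,:,::-1])
E
python3 g.py .534 -.11 .034 1.28
```

```text
time_s: 16.3
position: [0.5343, -0.1099, 0.0335]
tcp_rot: [[1.0, 0.023, -0.0], [0.023, -1.0, 0.0], [-0.0, -0.0, -1.0]]
force: [-0.4, 0.3, -1.4]
opening: 0.518
t 16.45 pos [ 0.5343 -0.11    0.0335] yaw 1.31 F [-0.08  0.07 -1.57]
tool shift [-0.0003  0.     -0.0005] rz 0.03
```

View pics/f1.png

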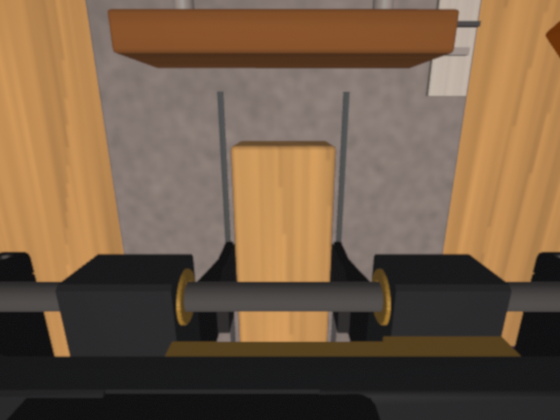

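View pics/f2.png

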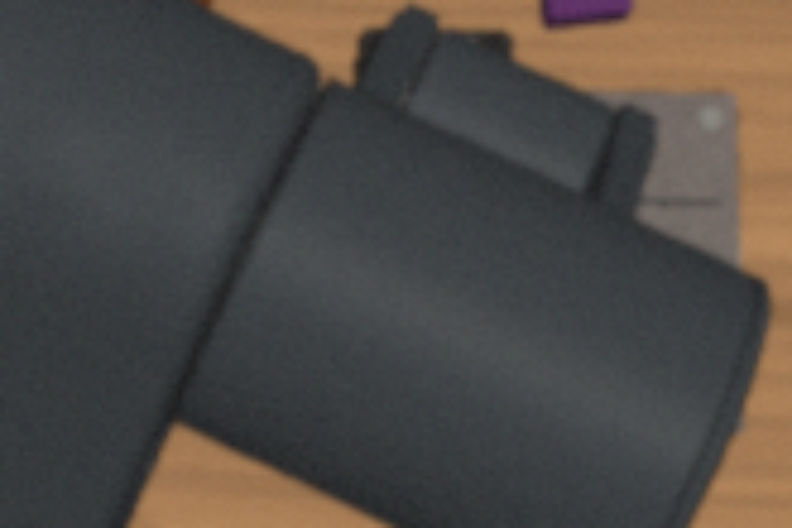

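View pics/f3.png

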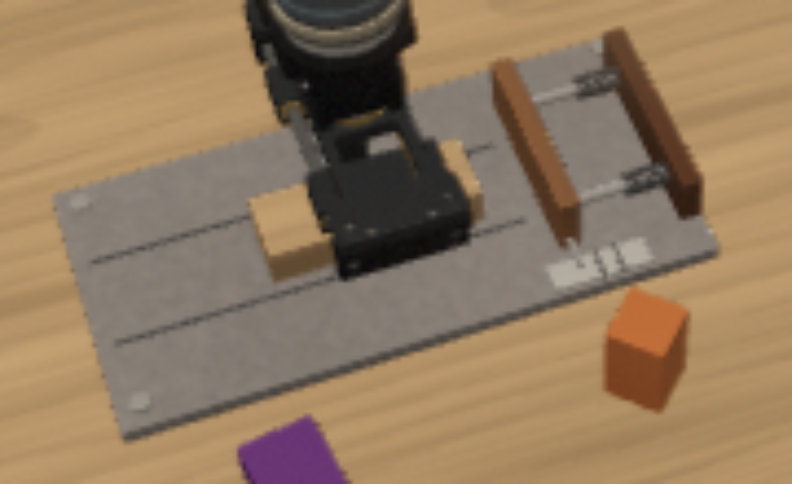

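The rail is gripped, its front edge at (283,143), between guide lines at u≈222 and 345; the panel face is above it. Next: the gap, centring and squareness.

```bash
cat > m.py <<'E'
from h import *
import sys
z=np.load(sys.argv[1],allow_pickle=True);p,d,s=z['p'],z['d'],z['s'].item();C=cloud(d,'wrist',s);Z=C[...,2]
def edges(v0,v1,ra,rb,zz):
    g=cv2.GaussianBlur(p.astype(np.float32).sum(2),(3,3),0);pts=[]
    return g
P=C[:250].reshape(-1,3)
r=P[(P[:,2]>.037)&(P[:,2]<.0455)&(abs(P[:,0]-.534)<.05)&(P[:,1]<np.inf)]
# rail top: keep biggest component
m=((Z>.037)&(Z<.0455)).astype(np.uint8);m[245:]=0;m[:, :180]=0;m[:,400:]=0
n,l,st,_=cv2.connectedComponentsWithStats(m);k=1+st[1:,4].argmax();mm=(l==k)
q=C[mm];fy=np.percentile(q[:,1],99.5)
v,u=np.nonzero(mm)
L=[];Rr=[]
for vv in range(v.min()+6,min(v.max()-4,238),3):
    uu=u[v==vv];L.append(onplane(uu.min()-.5,vv,q[:,2].mean(),'wrist',s)[:2]);Rr.append(onplane(uu.max()+.5,vv,q[:,2].mean(),'wrist',s)[:2])
for nme,E in (('L',L),('R',Rr)):
    E=np.array(E,np.float32);a=np.polyfit(E[:,1],E[:,0],1);print(nme,'ang',np.degrees(np.arctan2(1,a[0])).round(2),'x at front',np.polyval(a,fy).round(4))
print('rail top z',np.median(q[:,2]).round(4),'front y',fy.round(4))
# z slope along rail
y=q[:,1];print('pitch deg',np.degrees(np.polyfit(y,q[:,2],1)[0]).round(2))
# panel top & near face
w=(Z>.050)&(Z<.060);w[120:]=0;t=C[w]
if len(t)>100:
    print('panel top y range',np.percentile(t[:,1],[1,50,99]).round(4),'x',np.percentile(t[:,0],[.5,99.5]).round(4),'z',np.median(t[:,2]).round(4))
w=(Z>.022)&(Z<.048);w[140:]=0;w&=~mm;w&=(C[...,0]>.48)&(C[...,0]<.585);t=C[w]
if len(t)>50:
    a=np.polyfit(t[:,0],t[:,1],1);print('panel face: y at x=.532',np.polyval(a,.532).round(4),'ang',(np.degrees(np.arctan(a[0]))).round(2),len(t))
E
python3 m.py pics/f1.npz
python3 - <<'E'
from h import *
z=np.load('pics/f1.npz',allow_pickle=True);p,s=z['p'],z['s'].item();g=p.astype(int).sum(2)
for a,b,c in ((212,232,range(95,235,4)),(336,352,range(95,235,4))):
    pts=[]
    for v in c:
        row=g[v,a:b];w=np.clip(np.median(row)-row-40,0,None)
        if w.sum()>0: pts.append(onplane(a+(w*np.arange(b-a)).sum()/w.sum(),v,.0135,'wrist',s)[:2])
    l=cv2.fitLine(np.array(pts,np.float32),cv2.DIST_HUBER,0,.001,.001).ravel();print('line ang',np.degrees(np.arctan2(abs(l[1]),l[0]*np.sign(l[1]))),'x at y=-.02',l[2]+(-.02-l[3])*l[0]/l[1],'y=-.045',l[2]+(-.045-l[3])*l[0]/l[1])
E
```

```text
L ang 91.47 x at front 0.5107
R ang 91.52 x at front 0.5551
rail top z 0.0415 front y -0.0447
pitch deg -0.41
panel top y range [-0.0124 -0.005   0.0027] x [0.4732 0.5908] z 0.0554
panel face: y at x=.532 -0.0089 ang 1.22 2936
line ang 91.27455 x at y=-.02 0.50161576 y=-.045 0.502172
line ang 91.315926 x at y=-.02 0.56265336 y=-.045 0.56322765
```

```bash
python3 -m jog '0 -0.01 0 0 0 0 0;0 -0.02 0 0 0 0 0;0 -0.028 0 0 0 0 0;0 -0.033 0 0 0 0 0;0 -0.037 0 0 0 0 0;0 -0.041 0 0 0 0 0;0 -0.045 0 0 0 0 0;0 -0.045 0 0 0 0 0'; python3 -m jog '0 0 0 0 0 0 0;0 0 0 0 0 0 0;0 0 0 0 0 0 0'
python3 - <<'E'
from h import *
s=read_state();p,d=capture('wrist');cv2.imwrite('pics/k1.png',p[:,:,::-1]);np.savez('pics/k1.npz',p=p,d=d,s=s)
p,d=capture('scene');cv2.imwrite('pics/k3.png',cv2.resize(p[150:260,180:320],None,fx=5.4,fy=5.4,interpolation=3)[:,:,::-1])
E
python3 g.py .5329 -.06 .034 1.28; python3 m.py pics/k1.npz
```

```text
time_s: 17.45
position: [0.5331, -0.0659, 0.0336]
tcp_rot: [[1.0, 0.024, -0.0], [0.024, -1.0, -0.002], [-0.0, 0.002, -1.0]]
force: [-3.3, -7.1, -0.7]
opening: 0.515
time_s: 17.82
position: [0.5331, -0.0662, 0.0336]
tcp_rot: [[1.0, 0.024, -0.0], [0.024, -1.0, -0.002], [-0.0, 0.002, -1.0]]
force: [-2.7, -6.8, -0.6]
opening: 0.519
t 17.925 pos [ 0.5331 -0.0662  0.0336] yaw 1.36 F [-3.   -6.99 -1.04]
tool shift [-0.     -0.0062 -0.0004] rz 0.08
L ang 91.47 x at front 0.5095
R ang 91.36 x at front 0.5539
rail top z 0.0416 front y -0.0027
pitch deg -0.09
panel top y range [0.0088 0.0113 0.0139] x [0.4729 0.5902] z 0.0553
panel face: y at x=.532 0.0374 ang 1.18 6200
```

View pics/k1.png

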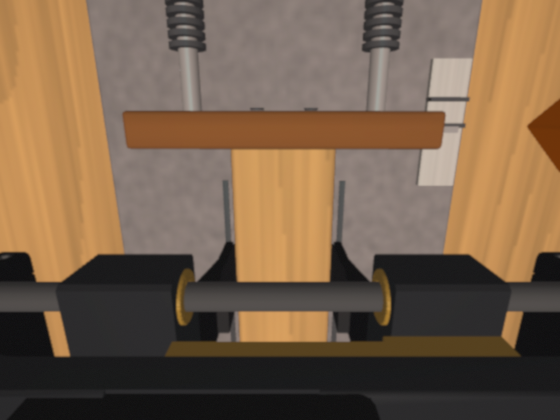

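View pics/k3.png

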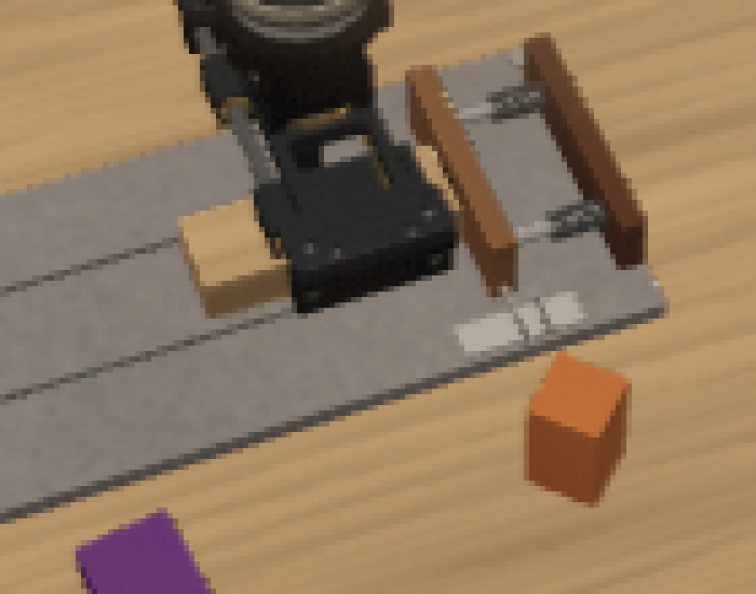

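At 7 N the pointer is about at the first mark (the dark line at (445,125)). I'll advance about 7 mm more.

```bash
python3 -m jog '0 -0.002 0 0 0 0 0;0 -0.004 0 0 0 0 0;0 -0.006 0 0 0 0 0;0 -0.0075 0 0 0 0 0;0 -0.0075 0 0 0 0 0;0 -0.0075 0 0 0 0 0;0 -0.0075 0 0 0 0 0;0 -0.0075 0 0 0 0 0'; sed -i 's/w\[120:\]=0/w[175:]=0/' m.py
python3 - <<'E'
from h import *
s=read_state();p,d=capture('wrist');np.savez('pics/k4.npz',p=p,d=d,s=s);cv2.imwrite('pics/k4.png',p[:,:,::-1])
cv2.imwrite('pics/k5.png',cv2.resize(p[40:220,380:500],None,fx=4,fy=3.3,interpolation=3)[:,:,::-1])
E
python3 g.py .5329 -.06 .034 1.28; python3 m.py pics/k1.npz;python3 m.py pics/k4.npz
```

```text
time_s: 18.92
position: [0.533, -0.0596, 0.0336]
tcp_rot: [[1.0, 0.024, -0.0], [0.024, -1.0, -0.003], [-0.0, 0.003, -1.0]]
force: [-4.2, -10.3, -0.9]
opening: 0.513
t 18.975 pos [ 0.533  -0.0596  0.0336] yaw 1.39 F [ -2.83 -10.56  -0.64]
tool shift [-0.0001  0.0004 -0.0004] rz 0.11
L ang 91.47 x at front 0.5095
R ang 91.36 x at front 0.5539
rail top z 0.0416 front y -0.0027
pitch deg -0.09
panel top y range [-0.0013  0.0061  0.0134] x [0.473  0.5907] z 0.0555
panel face: y at x=.532 0.0374 ang 1.18 6200
L ang 91.49 x at front 0.5093
R ang 91.5 x at front 0.5537
rail top z 0.0416 front y 0.0038
pitch deg -0.13
panel top y range [0.0051 0.0127 0.0198] x [0.4728 0.5904] z 0.0555
panel face: y at x=.532 0.0456 ang 1.31 7487
```

View pics/k4.png

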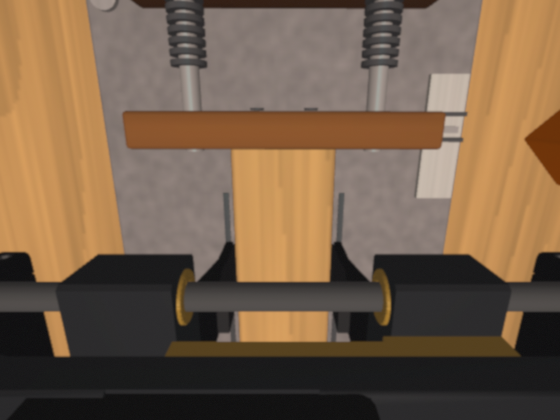

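View pics/k5.png

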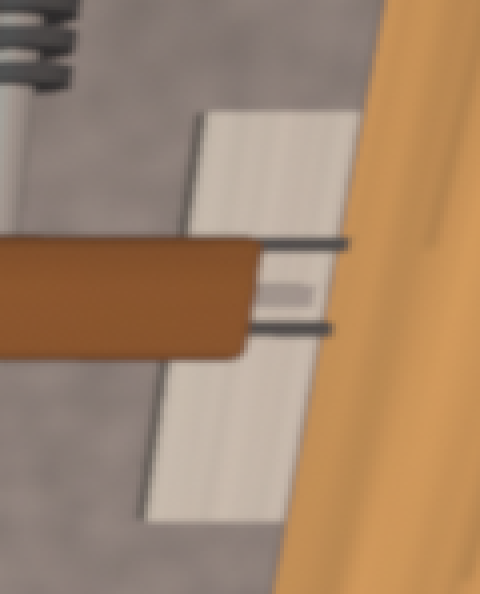

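The pointer (grey, at (449,129)) sits between the two marks (rows 114 and 139). Panel travel is about 17.7 mm and the push 10.5 N, with the rail centred and square to within 0.3°. I'll hold.

```bash
for i in 1 2 3; do python3 -m jog '0 0 0 0 0 0 0;0 0 0 0 0 0 0;0 0 0 0 0 0 0;0 0 0 0 0 0 0;0 0 0 0 0 0 0;0 0 0 0 0 0 0;0 0 0 0 0 0 0;0 0 0 0 0 0 0'; done
python3 - <<'E'
from h import *
s=read_state();p,d=capture('wrist');np.savez('pics/l1.npz',p=p,d=d,s=s);cv2.imwrite('pics/l1.png',p[:,:,::-1])
p,d=capture('scene');cv2.imwrite('pics/l2.png',cv2.resize(p[110:260,170:410],None,fx=3.3,fy=3.3,interpolation=3)[:,:,::-1])
E
python3 m.py pics/l1.npz
```

```text
time_s: 19.98
position: [0.533, -0.0596, 0.0336]
tcp_rot: [[1.0, 0.024, -0.0], [0.024, -1.0, -0.003], [-0.0, 0.003, -1.0]]
force: [-3.4, -11.1, -1.4]
opening: 0.515
time_s: 20.98
position: [0.533, -0.0596, 0.0337]
tcp_rot: [[1.0, 0.024, -0.0], [0.024, -1.0, -0.003], [-0.0, 0.003, -1.0]]
force: [-3.4, -9.1, -1.0]
opening: 0.514
time_s: 21.98
position: [0.533, -0.0596, 0.0337]
tcp_rot: [[1.0, 0.024, -0.0], [0.024, -1.0, -0.003], [-0.0, 0.003, -1.0]]
force: [-2.7, -10.6, -1.7]
opening: 0.515
L ang 91.49 x at front 0.5093
R ang 91.5 x at front 0.5537
rail top z 0.0416 front y 0.0038
pitch deg -0.13
panel top y range [0.0051 0.0126 0.0197] x [0.4728 0.5905] z 0.0555
panel face: y at x=.532 0.0456 ang 1.34 7480
```

View pics/l1.png

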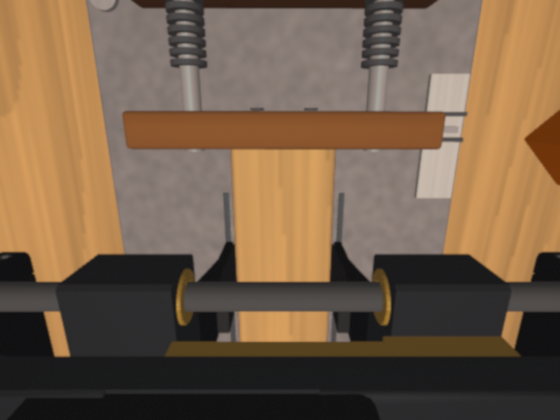

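View pics/l2.png

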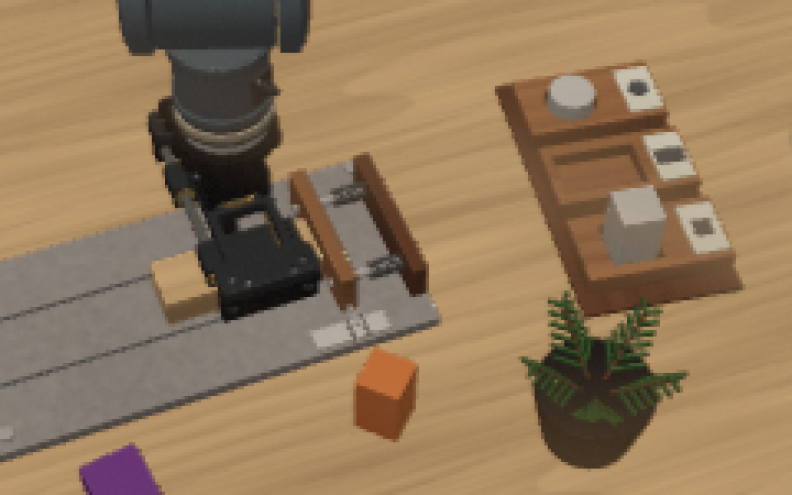

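The push is steady: the pointer is still at (449,129) between the marks, and the block stands in the square-labelled pocket at (633,225) of the scene crop. Handing in.

```bash
python3 -c "
from rig import *
print(hand_in())"
```

```text
the job is handed in; nothing more can be done
None
```

The setting block is back in its square pocket, and the job is handed in with the gripper still pressing the rail against the panel.

- **Block:** it stands in the pocket labelled with a square and is let go. After release, its centre measured within 1 mm of the pocket's. Its top sat at the height expected for the pocket floor, and it was upright.
- **Rail:** I gripped it across its width, turned it square, and slid it flat between the guide lines against the panel. The end is within about 0.5 mm of the centre line, and the rail is square to about 0.2–0.3° and flat.
- **Push:** the pointer sits between the two marks, with about 17.7 mm of travel. The force stayed at 9–11 N over three seconds, with nothing moving. This is well short of the end of the panel's travel.
- **Other things:** I did not touch the pot, puck, jar, screwdriver or the look-alikes. They look unmoved in the pictures, but I did not measure them again, and the jar and screwdriver are outside the last close-up.

Two readings are not fully explained:

- **Side force:** the wrist shows a steady sideways force of about 3 N. The rail did not move because of it.
- **Panel face:** the depth fit of the panel's near face was unreliable, so I used the panel's top edge, the pointer and the force instead. These three agreed.

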